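Put the staining bottles into their colour-matched spill cups

TASK

Put each of the four containers into the spill cup of its colour: the red-capped bottle into the red cup, the blue-capped bottle into the blue cup, the small amber oil bottle with the black cap into the black cup, and the vial with the green contents into the green cup. Each must stand upright, flat on the floor of its cup, let go and at rest; tip none of them over on the way. Leave the timer and the hand tally counter where they are.

Things in the scene. Friction and masses are not known exactly. Their poses are not given: they have to be found in the camera images.
- red_bottle: Upright glass reagent bottle with pink-red contents and a red ribbed screw cap (fixed). Round, 48 mm diameter up to 86 mm, cap 44 mm diameter above that, 102 mm high in all, about 0.16 kg. Grip it across from above, above mid-height. Origin: centre of its underside; z up.
- blue_bottle: Upright white reagent bottle with a blue ribbed screw cap (fixed). Round, 53 mm diameter up to 102 mm, cap 49 mm diameter above that, 118 mm high in all, about 0.22 kg. Origin: centre of its underside; z up.
- oil_dropper: Small upright amber oil bottle with a tall black cap (fixed). Round, 31 mm diameter up to 50 mm, cap 29 mm diameter above that, 72 mm high in all, about 0.045 kg. Origin: centre of its underside; z up.
- green_vial: Small upright clear vial with green contents and a white cap (fixed); from above mainly the white cap shows. Round, 28 mm diameter, 48 mm high, about 0.03 kg. Grip its upper half (more than 16 mm up), so that the fingers stay above the cup's rim. Origin: centre of its underside; z up.
- red_cup: Shallow round red plastic spill cup, open at the top, screwed to the bench by two small ears on its +y and -y sides (each reaching 11 mm beyond the wall, 4 mm high). Inside diameter 64 mm, wall 4 mm, rim 16 mm above the bench, inner floor 4 mm above the bench. Holds the red-capped bottle. Origin: centre of its underside; z up.
- blue_cup: Shallow round blue plastic spill cup, open at the top, screwed to the bench by two small ears on its +y and -y sides (each reaching 11 mm beyond the wall, 4 mm high). Inside diameter 69 mm, wall 4 mm, rim 16 mm above the bench, inner floor 4 mm above the bench. Holds the blue-capped bottle. Origin: centre of its underside; z up.
- black_cup: Shallow round black plastic spill cup, open at the top, screwed to the bench by two small ears on its +y and -y sides (each reaching 11 mm beyond the wall, 4 mm high). Inside diameter 48 mm, wall 4 mm, rim 16 mm above the bench, inner floor 4 mm above the bench. Holds the oil bottle. Origin: centre of its underside; z up.
- green_cup: Shallow round green plastic spill cup, open at the top, screwed to the bench by two small ears on its +y and -y sides (each reaching 11 mm beyond the wall, 4 mm high). Inside diameter 45 mm, wall 4 mm, rim 16 mm above the bench, inner floor 4 mm above the bench. Holds the green vial. Origin: centre of its underside; z up.
- bench_timer: Round white mechanical timer with a red knob on top, 65 mm diameter, 44 mm high, loose: to be left where it is. Origin: centre of its underside; z up.
- chrome_tally: Small chrome hand tally counter, 56x53x24 mm, loose: to be left where it is. Origin: centre of its underside; z up.

How it is judged:
At the end, for the whole second after the job is handed in: Each of the four containers stands in the cup of its colour: centre within 12 mm of the cup's centre, on the cup's floor (its underside 1 to 8 mm above the bench), upright within 0.1 rad, at rest; the timer and the tally counter are within 20 mm of where they started (horizontal distance between red_bottle and red_cup below 0.012 m and z of red_bottle in the frame of red_cup between 0.001 and 0.008 m and angle between each of red_bottle, blue_bottle, oil_dropper, green_vial's own z axis and vertical below 0.1 rad and linear speed of each of red_bottle, blue_bottle, oil_dropper, green_vial below 0.02 m/s and angular speed of each of red_bottle, blue_bottle, oil_dropper, green_vial below 0.2 rad/s and horizontal distance between blue_bottle and blue_cup below 0.012 m and z of blue_bottle in the frame of blue_cup between 0.001 and 0.008 m and horizontal distance between oil_dropper and black_cup below 0.012 m and z of oil_dropper in the frame of black_cup between 0.001 and 0.008 m and horizontal distance between green_vial and green_cup below 0.012 m and z of green_vial in the frame of green_cup between 0.001 and 0.008 m and distance of each of bench_timer, chrome_tally from where it was at the start of the episode below 0.02 m); the robot touches nothing.
It fails at once if a container is tipped over (more than 0.7 rad) (angle between any of red_bottle, blue_bottle, oil_dropper, green_vial's own z axis and vertical above 0.7 rad).
It fails at once if the timer or the tally counter is pushed more than 20 mm (distance of any of bench_timer, chrome_tally from where it was at the start of the episode above 0.02 m).
It also fails if it takes over 120 s, if anything falls off the work surface, if the arm or the gripper's body presses on something with over 40 N, if the wrist force passes 120 N, or if a joint passes its speed limit or range.

ROBOT

A 6-joint arm with a two-finger parallel gripper is mounted at the origin on a cart in front of the work surface, level with it; the furniture and walls round the work are solid. World frame = base frame: x ahead of the robot, y to its left, z up, the work surface at z = 0. Lengths are in m, angles in rad, forces in N, time in s.
With the tool pointing down it reaches from about 0.35 to 0.85 m from the base axis. Payload 8.1 kg.
Tool frame: the origin (TCP) lies at the very end of the fingers, on their centre line; the grasp point (between the pads) lies 19 mm behind it (ctrl.grasp_offset is the y of the grasp point in the tool frame, in m); y points along the fingers, z is the direction in which the jaws open and shut, and the axes are right-handed (so a half turn about y gives the same grasp; the last joint's range is limited). The gripper opens to 93 mm and grips with 3 to 60 N. Pads are 15 mm wide; open, the fingers measure 128 mm over their backs; the gripper's body (75 mm by 188 mm) begins 65 mm behind the grasp point.
Start: joints at [1.025, 0.13, 1.488, -0, 1.523, -0.085], TCP at [0.267, 0.537, 0.219] pointing down, gripper open.
Joint ranges: [-2.96, 2.96], [-0.89, 2.26], [0.02, 2.5], [-1.34, 4.48], [0, 2.73], [-2.66, 2.66]. Speed limits (rad/s): [2.39, 2.39, 2.79, 3.14, 3.14, 3.14].

INTERFACE

Orientations are given as a unit quaternion [x, y, z, w].
In Python, from plant import telemetry, viewer, ticket, ctrl gives the robot as it stands.
- The arm moves only by the tool carry_out, never from a script. Its argument "commands" is one flat list of numbers, 7 for each row, row after row: the finger opening in m, from 0 to 0.093, then the shift along the tool's x, y, z in m, then the turn, a rotation vector about the tool's x, y, z in rad. A call has 1 to 20 rows; each row is the pose to reach, as a shift and turn from the pose measured when the call began, along the tool's axes at that moment; what a row does not reach only later rows make up. A row lasts 1/12 s, in which the tool goes at most 41.7 mm and 7.16 degrees, less where a joint would pass 70% of its speed; a pose out of reach is approached as far as the arm can. A call with a gripper value outside its range is refused whole. The fingers move at their own pace and stop on an object; "force" is the grip in N (left out, the last holds). Time passes only in rows, so rows that repeat a pose let the fingers close. It gives the time, the measured TCP pose, the force and the opening at its end, in the units of the state.
- telemetry.state(): the state, without advancing time (a new reading comes with each control period).
- viewer.camera(name): name is "side" or "top"; returns a dict with "color" (400x640x3 uint8, red, green, blue), "mtx" (3x3 intrinsics, pixels), "cam_to_world" (4x4, takes a point from camera to world coordinates). Camera axes: x right, y down, z forward; pixel columns grow to the right and rows downward; lengths in m; the calibration is good to about 2 mm. A picture is of the moment at which its call begins. There is no depth.
- ticket.hand_in(): hands the job in, once; it reports no verdict.
The state is a dict: "time_s": time; "joint_pos": joint angles; "joint_velocities": joint speeds; "joint_torque": joint torques, N m; "ee_pos": TCP position; "tcp_rot": TCP orientation; "wrist_force": force on the tool from outside, world axes, zero at the start; "torque": the same for the moment, N m; "width": finger opening in m.
Only numpy, scipy, OpenCV 4.12 (cv2) and the standard library are available. Lean on these libraries where they do the work, as an engineer would, in place of code of your own. Each camera call takes 0.05 s, during which the arm holds its last target.

## Working session

There is one attempt and no reset: what is moved stays moved. The work goes in short steps, Python scripts to look and compute and a tool call to move; the robot and the scene stay as the last step left them, time stands still between calls to the robot, and variables do not carry over. Pictures are saved under pics/ and viewed, and the job is handed in when it is done.

Besides the shell and the picture viewer there is one more tool, called after "Request:" as a command line: name --argument value ..., lists and objects as JSON in quotes. carry_out: Moves the arm, as the interface text tells. Its arguments: {"type":"object","properties":{"commands":{"type":"array","items":{"type":"number"}},"force":{"type":"number"}},"required":["commands"]}

```bash
mkdir -p pics; ls; python3 - <<'E'
from plant import telemetry, viewer, ticket, ctrl
import cv2
s=telemetry.state()
for k,v in s.items(): print(k,v)
print(ctrl.grasp_offset)
for n in("top","side"):
    c=viewer.camera(n); cv2.imwrite(f"pics/{n}0.png",c["color"][:,:,::-1]); print(n,c["mtx"].round(1).tolist(),c["cam_to_world"].round(4).tolist())
E
```

```text
pics
time_s 0.0
joint_pos [ 1.02460382e+00  1.31128408e-01  1.48926253e+00 -2.38465100e-05
  1.52300362e+00 -8.53854159e-02]
joint_velocities [-0.00054039 -0.00037434  0.00245446  0.00027685 -0.00114031 -0.00044086]
joint_torque [-1.85096367e-03 -5.59840214e+01 -4.91760886e+01  7.66839506e-02
  3.58412240e-02 -1.34229167e-04]
ee_pos [0.26648908 0.53694277 0.21761621]
tcp_rot [ 0.689029   -0.16167166  0.16129196 -0.68781263]
wrist_force [ 0.29929876  0.18055343 -0.12058101]
torque [ 0.00471589  0.02072328 -0.03991893]
width 0.09304422767994235
-0.0188
top [[494.0, 0.0, 317.3], [0.0, 494.0, 201.5], [0.0, 0.0, 1.0]] [[0.0222, -0.9946, 0.1018, 0.4106], [-0.9997, -0.0212, 0.0113, 0.0025], [-0.009, -0.102, -0.9947, 1.1709], [0.0, 0.0, 0.0, 1.0]]
side [[402.1, 0.0, 320.4], [0.0, 402.1, 195.4], [0.0, 0.0, 1.0]] [[0.9551, -0.1504, 0.2554, 0.2942], [-0.2964, -0.4915, 0.8189, -0.7837], [0.0024, -0.8578, -0.5139, 0.5365], [0.0, 0.0, 0.0, 1.0]]
```

View pics/top0.png

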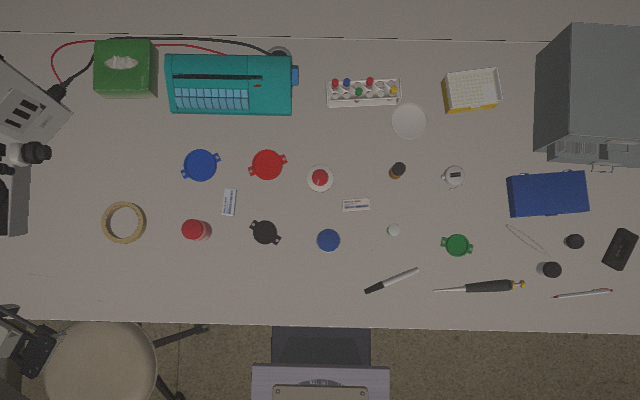

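View pics/side0.png

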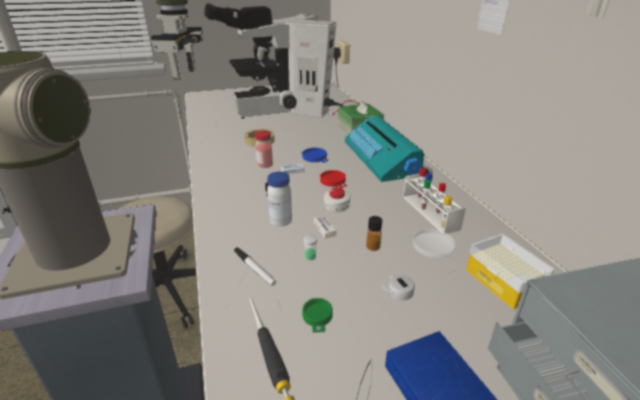

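The top view shows the red cap at (195,230), blue cap (328,240), oil bottle (398,170) and vial (393,230). The cups are blue (200,165), red (267,165), black (264,232) and green (457,245). The timer is at (320,179) and the tally at (454,176). I'll enlarge these regions before measuring.

```bash
cat > h.py <<'E'
import numpy as np, cv2
from plant import telemetry, viewer, ctrl
def ray(c,u,v):
    M=c["cam_to_world"]; d=np.linalg.inv(c["mtx"])@[u,v,1.]
    return M[:3,3], M[:3,:3]@d
def onz(c,u,v,z):
    o,d=ray(c,u,v); return (o+d*(z-o[2])/d[2])[:2]
def proj(c,p):
    M=c["cam_to_world"]; q=c["mtx"]@(M[:3,:3].T@(np.array(p)-M[:3,3])); return q[:2]/q[2]
E
python3 - <<'E'
from h import *
a=cv2.imread("pics/top0.png")
t=lambda x0,y0,w=80,h=60:cv2.resize(a[y0:y0+h,x0:x0+w],None,fx=5,fy=5,interpolation=cv2.INTER_CUBIC)[:300,:400]
seeds=[(160,200),(290,210),(360,140),(355,200)]
im=np.vstack([np.hstack([t(*seeds[0]),t(*seeds[1])]),np.hstack([t(*seeds[2]),t(*seeds[3])])])
cv2.imwrite("pics/c1.png",im)
seeds=[(160,135),(227,135),(225,202),(417,215)]
im=np.vstack([np.hstack([t(*seeds[0]),t(*seeds[1])]),np.hstack([t(*seeds[2]),t(*seeds[3])])])
cv2.imwrite("pics/c2.png",im)
E
```

```text
(no output)
```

View pics/c1.png

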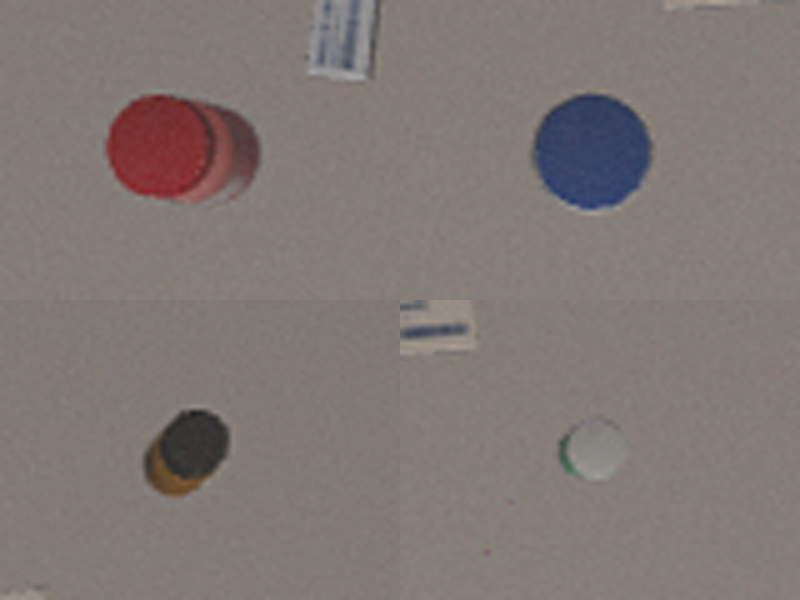

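View pics/c2.png

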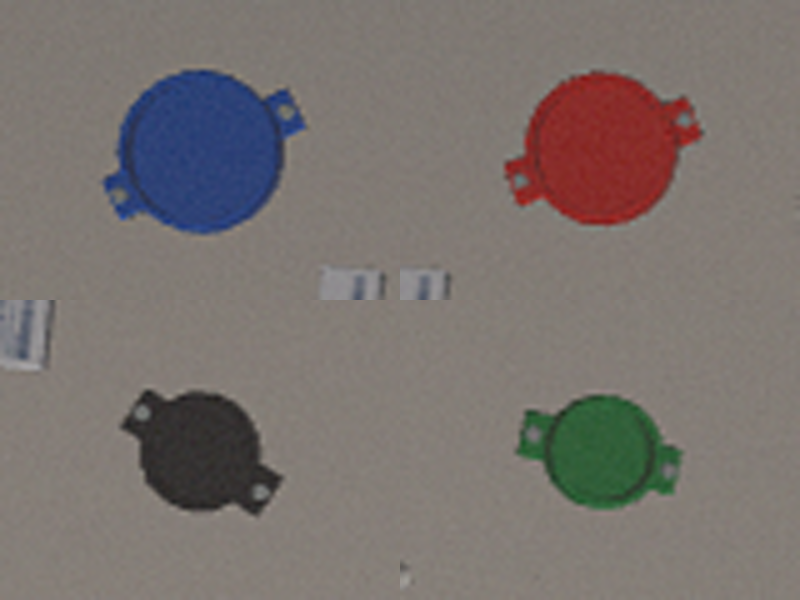

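The crops give clean shapes: red cap about (191.6,229), blue cap (328.5,240), black cap (398.6,168.6), white cap (394,230), and four cups with ears. Next I'll mask these and fit circles.

```bash
cat > meas.py <<'E'
from h import *
def blob(img,seed,kind,k=0,r=32):
    x0,y0=max(seed[0]-r,0),max(seed[1]-r,0)
    a=cv2.resize(cv2.GaussianBlur(img,(3,3),0)[y0:y0+2*r,x0:x0+2*r],None,fx=4,fy=4,interpolation=cv2.INTER_CUBIC)
    h=cv2.cvtColor(a,cv2.COLOR_RGB2HSV); H,S,V=[h[...,i].astype(int) for i in range(3)]
    m={"red":((H<8)|(H>172))&(S>150),"blue":(abs(H-112)<15)&(S>110),"green":(abs(H-65)<20)&(S>90),
       "black":(V<85)&(S<90),"white":(V>146)&(S<40)}[kind].astype(np.uint8)
    if k: m=cv2.morphologyEx(cv2.morphologyEx(m,cv2.MORPH_CLOSE,np.ones((5,5),np.uint8)),cv2.MORPH_OPEN,cv2.getStructuringElement(cv2.MORPH_ELLIPSE,(k,k)))
    cs,_=cv2.findContours(m,cv2.RETR_EXTERNAL,cv2.CHAIN_APPROX_NONE)
    c=max(cs,key=cv2.contourArea); e=cv2.fitEllipse(cv2.convexHull(c))
    f=lambda p:((p[0]+.5)/4-.5+x0,(p[1]+.5)/4-.5+y0)
    return f(e[0]),(e[1][0]/4,e[1][1]/4)
E
python3 - <<'E'
from meas import *
c=viewer.camera("top"); im=c["color"]
s=viewer.camera("side")
L={"red_bottle":((192,229),"red",3,.102,.044),"blue_bottle":((328,240),"blue",3,.118,.049),"oil":((399,169),"black",3,.072,.029),"vial":((394,230),"white",3,.048,.028),
"red_cup":((267,165),"red",35,.016,.072),"blue_cup":((200,165),"blue",35,.016,.077),"black_cup":((264,232),"black",35,.016,.056),"green_cup":((457,245),"green",35,.016,.053)}
si=s["color"][:,:,::-1].copy()
for n,(sd,kd,k,z,D) in L.items():
    p,ax=blob(im,sd,kd,k); w=onz(c,*p,z)
    px=494/(np.linalg.norm(np.r_[w,z]-c["cam_to_world"][:3,3]))
    print(n,np.round(p,1),"diam mm",np.round(np.array(ax)/px*1000,1),"exp",D*1e3,"xy",w.round(4))
    q=proj(s,[*w,z]); cv2.drawMarker(si,tuple(int(round(v)) for v in q),(0,255,255),0,7,1)
    q=proj(s,[*w,0]); cv2.drawMarker(si,tuple(int(round(v)) for v in q),(255,0,255),0,7,1)
cv2.imwrite("pics/s1.png",cv2.resize(si[110:360,220:470],None,fx=2.4,fy=2.4,interpolation=cv2.INTER_CUBIC))
for n,u,v,z in [("timer",320,179,.044),("tally",454,176,.024)]: print(n,onz(c,u,v,z).round(3))
E
```

```text
red_bottle [191.1 229.2] diam mm [39.6 42. ] exp 44.0 xy [0.4538 0.2868]
blue_bottle [328.  240.1] diam mm [43.6 43.9] exp 49.0 xy [ 0.4363 -0.0101]
oil [398.  168.4] diam mm [29.4 32.9] exp 29.0 xy [ 0.6017 -0.1648]
vial [364.7 201.4] diam mm [13.2 19.8] exp 28.0 xy [ 0.5281 -0.0929]
red_cup [266.7 164.4] diam mm [69.1 71.7] exp 72.0 xy [0.6147 0.1376]
blue_cup [199.5 164.9] diam mm [76.5 80.8] exp 77.0 xy [0.61   0.2972]
black_cup [264.6 231.9] diam mm [54.6 61.1] exp 56.0 xy [0.4547 0.1371]
green_cup [457.3 245.1] diam mm [51.6 54.6] exp 53.0 xy [ 0.434  -0.3118]
timer [0.578 0.01 ]
tally [ 0.595 -0.303]
```

View pics/s1.png

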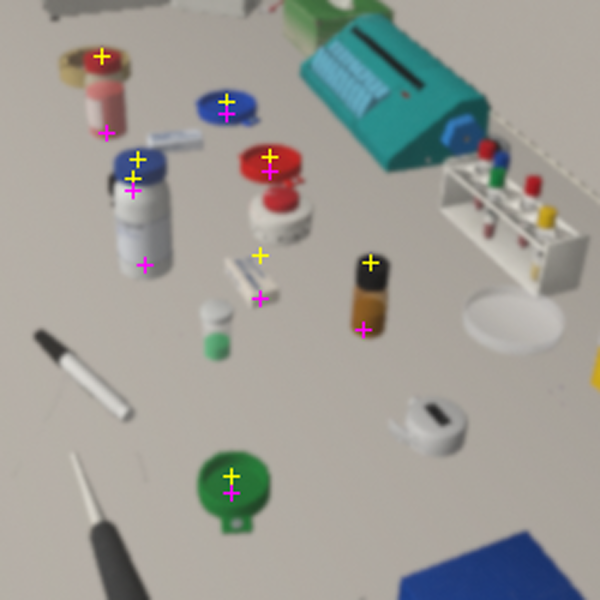

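The side view (yellow at top height, magenta at bench height) agrees with the bottles and cups. The vial mask was wrong because it caught the little box, and the true cap centre is at (394,230). Now I'll write the move planner.

```bash
cat > go.py <<'E'
from h import *
from scipy.spatial.transform import Rotation as R
import sys
def show(targets,jaw=None):
    s=telemetry.state(); q=R.from_quat(s["tcp_rot"]); A=q.as_matrix()
    print("ee",s["ee_pos"].round(4) if hasattr(s["ee_pos"],'round') else s["ee_pos"],"w",round(s["width"],4),"tilt",np.round(A[:,1],3),"jaw",np.round(A[:,2],3),"q6",round(s["joint_pos"][5],2), "F",np.round(s["wrist_force"],1),"t",s["time_s"])
    if jaw is not None:
        y=np.array([0,0,-1.]); z=np.array([np.cos(jaw),np.sin(jaw),0]); x=np.cross(y,z)
        print("turn",(q.inv()*R.from_matrix(np.c_[x,y,z])).as_rotvec().round(4))
    for t in targets: print(t,(A.T@(np.array(t)-s["ee_pos"])).round(4))
E
python3 - <<'E'
from go import *
c=viewer.camera("top")
v=onz(c,394,229.7,.048); print("vial",v)
print("vial proj side",proj(viewer.camera("side"),[*v,.048]))
show([(.455,.2865,.2),(.455,.2865,.046)],jaw=np.pi/2)
E
```

```text
vial [ 0.46492858 -0.1601066 ]
vial proj side [308.95388276 238.73349193]
ee [0.2667 0.5373 0.2183] w 0.093 tilt [-0.    -0.001 -1.   ] jaw [ 0.445  0.896 -0.001] q6 -0.09 F [ 1.2  0.4 -0.5] t 0.3
turn [ 6.000e-04 -4.608e-01 -2.000e-04]
(0.455, 0.2865, 0.2) [ 0.2802  0.0183 -0.1409]
(0.455, 0.2865, 0.046) [ 0.2802  0.1723 -0.1408]
```

The vial at (0.465, -0.160) projects to (309,239) in the side view, and its cap is seen at (310,240), so they agree. I'll start with the red bottle.

Request:
carry_out --commands '[0.09, 0.14, 0.01, -0.07, 0, -0.23, 0, 0.09, 0.14, 0.01, -0.07, 0, -0.23, 0, 0.09, 0.14, 0.01, -0.07, 0, -0.23, 0, 0.09, 0.14, 0.01, -0.07, 0, -0.23, 0, 0.09, 0.28, 0.018, -0.141, 0, -0.461, 0, 0.09, 0.28, 0.018, -0.141, 0, -0.461, 0, 0.09, 0.28, 0.018, -0.141, 0, -0.461, 0, 0.09, 0.28, 0.018, -0.141, 0, -0.461, 0, 0.09, 0.28, 0.018, -0.141, 0, -0.461, 0, 0.09, 0.28, 0.018, -0.141, 0, -0.461, 0, 0.09, 0.28, 0.018, -0.141, 0, -0.461, 0, 0.09, 0.28, 0.018, -0.141, 0, -0.461, 0]' --force 25

```text
time_s: 1.3
ee_pos: [0.4542, 0.2875, 0.2004]
tcp_rot: [0.707, 0.0, -0.001, -0.707]
wrist_force: [0.7, -0.7, 0.8]
width: 0.0902
```

```bash
python3 - <<'E'
from go import *
show([(.455,.2865,.12),(.455,.2865,.046)],jaw=np.pi/2)
for n in("top","side"):
    cv2.imwrite(f"pics/{n}1.png",viewer.camera(n)["color"][:,:,::-1])
E
```

```text
ee [0.4542 0.2875 0.2004] w 0.0902 tilt [-0.001 -0.    -1.   ] jaw [-0.001  1.    -0.   ] q6 -1.1 F [ 0.7 -0.7  0.8] t 1.3
turn [ 0.0001  0.0012 -0.0005]
(0.455, 0.2865, 0.12) [ 0.0009  0.0804 -0.0009]
(0.455, 0.2865, 0.046) [ 0.0009  0.1544 -0.0009]
```

View pics/side1.png

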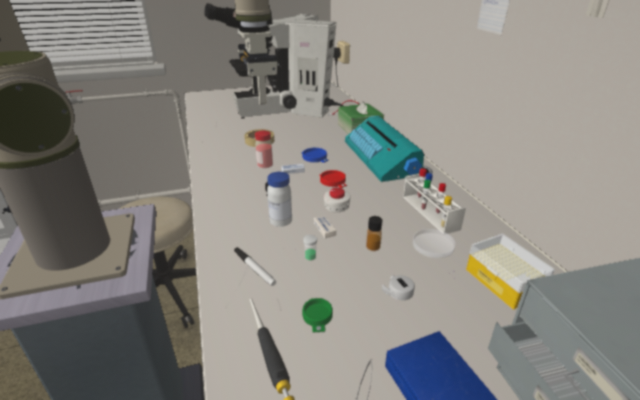

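The side view shows the shoulder has turned, but I can't find the gripper over the red bottle. I'll check where the TCP should project.

```bash
python3 - <<'E'
from go import *
for n in("top","side"):
    c=viewer.camera(n); print(n,proj(c,telemetry.state()["ee_pos"]),proj(c,telemetry.state()["ee_pos"]+np.array([0,0,.1])))
E
```

```text
top [177.52906575 226.76926382] [161.09898782 223.87561214]
side [259.37808961  98.69164781] [256.45332086  60.72703854]
```

View pics/top1.png

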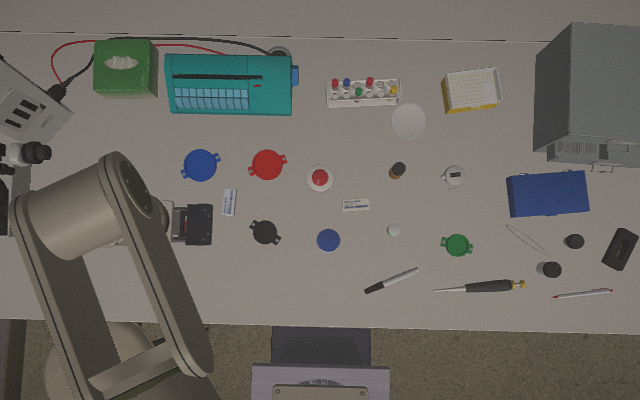

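In the top view the gripper sits over the red bottle, with its fingers at about (178,226). What I took for a microscope at (258,60) in the side view is the gripper. I'll descend.

Request:
carry_out --commands '[0.09, 0.001, 0.03, -0.001, 0, 0, 0, 0.09, 0.001, 0.06, -0.001, 0, 0, 0, 0.09, 0.001, 0.08, -0.001, 0, 0, 0, 0.09, 0.001, 0.1, -0.001, 0, 0, 0, 0.09, 0.001, 0.12, -0.001, 0, 0, 0, 0.09, 0.001, 0.14, -0.001, 0, 0, 0, 0.09, 0.001, 0.154, -0.001, 0, 0, 0, 0.09, 0.001, 0.154, -0.001, 0, 0, 0, 0.06, 0.001, 0.154, -0.001, 0, 0, 0, 0.055, 0.001, 0.154, -0.001, 0, 0, 0, 0.04, 0.001, 0.154, -0.001, 0, 0, 0, 0.04, 0.001, 0.154, -0.001, 0, 0, 0, 0.04, 0.001, 0.154, -0.001, 0, 0, 0, 0.04, 0.001, 0.154, -0.001, 0, 0, 0, 0.04, 0.001, 0.154, -0.001, 0, 0, 0, 0.04, 0.001, 0.154, -0.001, 0, 0, 0]' --force 25

```text
time_s: 2.83
ee_pos: [0.4553, 0.2866, 0.0468]
tcp_rot: [0.707, 0.001, -0.001, -0.707]
wrist_force: [-0.9, 0.6, 2.2]
width: 0.0474
```

```bash
python3 - <<'E'
from go import *
show([(.455,.2865,.2),(.615,.1375,.2),(.615,.1375,.07),(.615,.1375,.051)],jaw=np.pi/2)
for n in("side",):
    cv2.imwrite(f"pics/{n}2.png",cv2.resize(viewer.camera(n)["color"][50:250,160:420,::-1],None,fx=3,fy=3))
E
```

```text
ee [0.4553 0.2866 0.0468] w 0.0474 tilt [ 0. -0. -1.] jaw [-0.002  1.    -0.   ] q6 -1.11 F [-0.9  0.6  2.2] t 2.8333
turn [0.0001 0.0021 0.0003]
(0.455, 0.2865, 0.2) [-3.000e-04 -1.532e-01 -1.000e-04]
(0.615, 0.1375, 0.2) [ 0.1594 -0.1532 -0.1494]
(0.615, 0.1375, 0.07) [ 0.1594 -0.0232 -0.1494]
(0.615, 0.1375, 0.051) [ 0.1594 -0.0042 -0.1494]
```

View pics/side2.png

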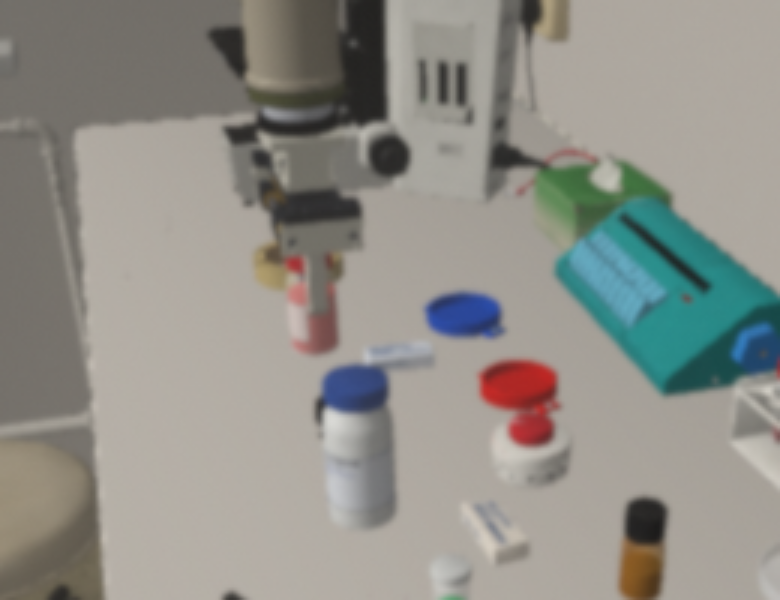

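The red bottle is gripped upright between the fingers, with the opening reading 47 mm against its 48 mm diameter. I'll lift it and carry it over the red cup.

Request:
carry_out --commands '[0.04, 0, -0.015, 0, 0, 0, 0, 0.04, 0, -0.04, 0, 0, 0, 0, 0.04, 0, -0.07, 0, 0, 0, 0, 0.04, 0, -0.1, 0, 0, 0, 0, 0.04, 0.01, -0.1, -0.01, 0, 0, 0, 0.04, 0.03, -0.1, -0.03, 0, 0, 0, 0.04, 0.05, -0.1, -0.05, 0, 0, 0, 0.04, 0.075, -0.1, -0.07, 0, 0, 0, 0.04, 0.1, -0.1, -0.09, 0, 0, 0, 0.04, 0.12, -0.1, -0.11, 0, 0, 0, 0.04, 0.14, -0.1, -0.13, 0, 0, 0, 0.04, 0.155, -0.1, -0.145, 0, 0, 0, 0.04, 0.159, -0.1, -0.149, 0, 0, 0, 0.04, 0.159, -0.1, -0.149, 0, 0, 0, 0.04, 0.159, -0.1, -0.149, 0, 0, 0]'

```text
time_s: 4.13
ee_pos: [0.614, 0.1379, 0.1458]
tcp_rot: [-0.707, 0.0, 0.001, 0.707]
wrist_force: [0.1, 0.5, -2.3]
width: 0.0477
```

```bash
python3 - <<'E'
from go import *
show([(.615,.1375,.07),(.615,.1375,.051)],jaw=np.pi/2)
for n in("side",):
    cv2.imwrite(f"pics/{n}3.png",cv2.resize(viewer.camera(n)["color"][50:250,220:480,::-1],None,fx=3,fy=3))
E
```

```text
ee [0.614  0.1379 0.1458] w 0.0477 tilt [-0.002  0.    -1.   ] jaw [-0.001  1.     0.   ] q6 -1.43 F [ 0.1  0.5 -2.3] t 4.1333
turn [-0.0001  0.0014 -0.0015]
(0.615, 0.1375, 0.07) [ 0.0012  0.0758 -0.0004]
(0.615, 0.1375, 0.051) [ 0.0012  0.0948 -0.0004]
```

View pics/side3.png

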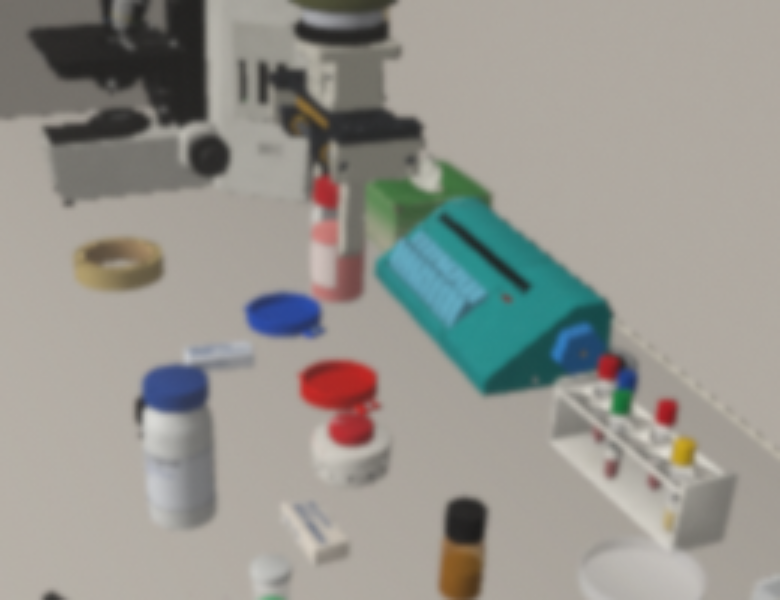

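The bottle hangs upright over the red cup, its underside at about (337,295) in the crop. I'll lower it to within a millimetre of the floor and check the force before releasing.

Request:
carry_out --commands '[0.04, 0.001, 0.02, 0, 0, 0, 0, 0.04, 0.001, 0.04, 0, 0, 0, 0, 0.04, 0.001, 0.055, 0, 0, 0, 0, 0.04, 0.001, 0.07, 0, 0, 0, 0, 0.04, 0.001, 0.08, 0, 0, 0, 0, 0.04, 0.001, 0.088, 0, 0, 0, 0, 0.04, 0.001, 0.092, 0, 0, 0, 0, 0.04, 0.001, 0.095, 0, 0, 0, 0, 0.04, 0.001, 0.095, 0, 0, 0, 0, 0.04, 0.001, 0.095, 0, 0, 0, 0]'

```text
time_s: 5.02
ee_pos: [0.6151, 0.1387, 0.0519]
tcp_rot: [-0.707, -0.001, 0.001, 0.707]
wrist_force: [-0.3, -0.5, -2.2]
width: 0.0479
```

```bash
python3 - <<'E'
from go import *
show([(.615,.1375,.051)],jaw=np.pi/2)
for n in("side",):
    cv2.imwrite(f"pics/{n}4.png",cv2.resize(viewer.camera(n)["color"][110:250,240:420,::-1],None,fx=4,fy=4))
E
```

```text
ee [0.6151 0.1387 0.0519] w 0.0479 tilt [-0.  0. -1.] jaw [-0.002  1.     0.   ] q6 -1.43 F [-0.3 -0.5 -2.2] t 5.0167
turn [-0.0003  0.0024 -0.0001]
(0.615, 0.1375, 0.051) [-0.0001  0.0009 -0.0012]
```

View pics/side4.png

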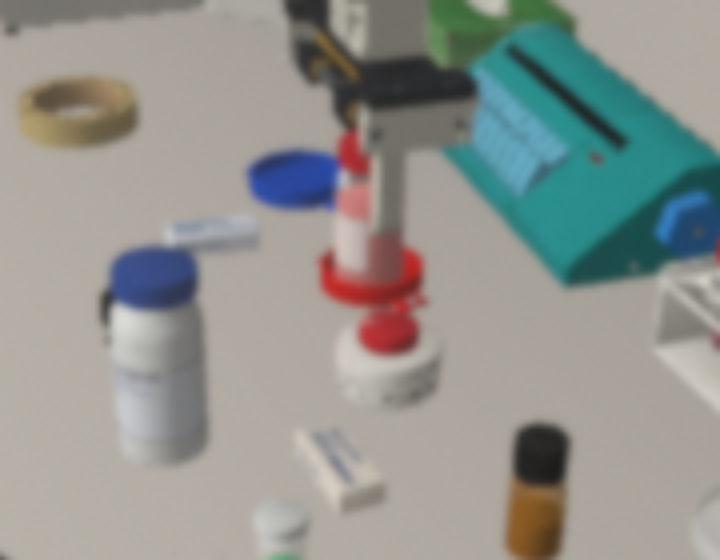

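The bottle is inside the red cup, centred at about (370,265) in the crop, and it's still carried. I'll lower it 1 mm, open, and retreat straight up.

Request:
carry_out --commands '[0.04, 0, 0.001, -0.001, 0, 0, 0, 0.04, 0, 0.001, -0.001, 0, 0, 0, 0.049, 0, 0.001, -0.001, 0, 0, 0, 0.055, 0, 0.001, -0.001, 0, 0, 0, 0.065, 0, 0.001, -0.001, 0, 0, 0, 0.08, 0, 0.001, -0.001, 0, 0, 0, 0.08, 0, 0.001, -0.001, 0, 0, 0, 0.08, 0, 0.001, -0.001, 0, 0, 0, 0.08, 0, -0.02, -0.001, 0, 0, 0, 0.08, 0, -0.04, -0.001, 0, 0, 0, 0.08, 0, -0.07, -0.001, 0, 0, 0, 0.08, 0, -0.11, -0.001, 0, 0, 0, 0.08, 0, -0.14, -0.001, 0, 0, 0, 0.08, 0, -0.148, -0.001, 0, 0, 0, 0.08, 0, -0.148, -0.001, 0, 0, 0]'

```text
time_s: 6.32
ee_pos: [0.6175, 0.1379, 0.2045]
tcp_rot: [-0.707, -0.003, -0.002, 0.708]
wrist_force: [-0.9, 0.0, -0.8]
width: 0.0802
```

```bash
python3 - <<'E'
from go import *
show([(.4363,-.0103,.2),(.4363,-.0103,.052)],jaw=np.pi/2)
for n in("side",):
    cv2.imwrite(f"pics/{n}5.png",cv2.resize(viewer.camera(n)["color"][110:250,240:420,::-1],None,fx=4,fy=4))
E
```

```text
ee [0.6175 0.1379 0.2045] w 0.0802 tilt [ 0.007  0.001 -1.   ] jaw [-0.002  1.     0.001] q6 -1.43 F [-0.9  0.  -0.8] t 6.3167
turn [-0.0013  0.0024  0.0073]
(0.4363, -0.0103, 0.2) [-0.1816  0.003  -0.1478]
(0.4363, -0.0103, 0.052) [-0.1826  0.151  -0.148 ]
```

View pics/side5.png

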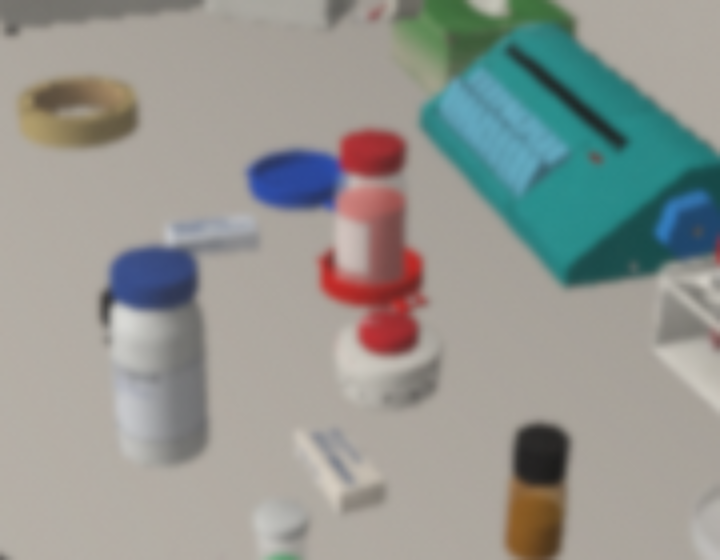

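The red bottle stands upright in its cup with the gripper clear. Next is the blue bottle.

Request:
carry_out --commands '[0.09, -0.03, 0.003, -0.025, 0, 0.002, 0.007, 0.09, -0.06, 0.003, -0.05, 0, 0.002, 0.007, 0.09, -0.09, 0.003, -0.075, 0, 0.002, 0.007, 0.09, -0.12, 0.003, -0.1, 0, 0.002, 0.007, 0.09, -0.15, 0.003, -0.123, 0, 0.002, 0.007, 0.09, -0.175, 0.003, -0.143, 0, 0.002, 0.007, 0.09, -0.182, 0.003, -0.148, 0, 0.002, 0.007, 0.09, -0.182, 0.003, -0.148, 0, 0.002, 0.007, 0.09, -0.182, 0.003, -0.148, 0, 0.002, 0.007, 0.09, -0.182, 0.003, -0.148, 0, 0.002, 0.007]'

```text
time_s: 7.2
ee_pos: [0.4349, -0.0101, 0.1969]
tcp_rot: [-0.707, 0.001, 0.002, 0.708]
wrist_force: [-0.7, -0.1, -0.3]
width: 0.0902
```

```bash
python3 - <<'E'
from go import *
show([(.4363,-.0103,.052)],jaw=np.pi/2)
E
```

```text
ee [ 0.4349 -0.0101  0.1969] w 0.0902 tilt [-0.005  0.001 -1.   ] jaw [-0.001  1.     0.001] q6 -1.71 F [-0.7 -0.1 -0.3] t 7.2
turn [-0.0013  0.0006 -0.0048]
(0.4363, -0.0103, 0.052) [ 0.0021  0.1449 -0.0004]
```

Request:
carry_out --commands '[0.09, 0.002, 0.025, 0, 0, 0, -0.005, 0.09, 0.002, 0.05, 0, 0, 0, -0.005, 0.09, 0.002, 0.075, 0, 0, 0, -0.005, 0.09, 0.002, 0.1, 0, 0, 0, -0.005, 0.09, 0.002, 0.12, 0, 0, 0, -0.005, 0.09, 0.002, 0.138, 0, 0, 0, -0.005, 0.09, 0.002, 0.145, 0, 0, 0, -0.005, 0.075, 0.002, 0.145, 0, 0, 0, -0.005, 0.065, 0.002, 0.145, 0, 0, 0, -0.005, 0.058, 0.002, 0.145, 0, 0, 0, -0.005, 0.045, 0.002, 0.145, 0, 0, 0, -0.005, 0.045, 0.002, 0.145, 0, 0, 0, -0.005, 0.045, 0.002, 0.145, 0, 0, 0, -0.005, 0.045, 0.002, 0.145, 0, 0, 0, -0.005, 0.045, 0.002, 0.145, 0, 0, 0, -0.005]' --force 30

```text
time_s: 8.45
ee_pos: [0.4369, -0.0101, 0.0527]
tcp_rot: [-0.707, -0.001, -0.0, 0.707]
wrist_force: [-1.3, 0.1, 3.9]
width: 0.0527
```

```bash
python3 - <<'E'
from go import *
show([(.436,-.010,.2),(.6095,.297,.2),(.6095,.297,.055)],jaw=np.pi/2)
E
```

```text
ee [ 0.4369 -0.0101  0.0527] w 0.0527 tilt [ 0.002  0.001 -1.   ] jaw [-0.     1.     0.001] q6 -1.71 F [-1.3  0.1  3.9] t 8.45
turn [-0.001   0.0005  0.0018]
(0.436, -0.01, 0.2) [-0.0006 -0.1473  0.0003]
(0.6095, 0.297, 0.2) [ 0.173  -0.1467  0.3072]
(0.6095, 0.297, 0.055) [ 0.1728 -0.0017  0.307 ]
```

Gripped at 52.7 mm. I'll lift and carry it to the blue cup.

Request:
carry_out --commands '[0.045, 0, -0.015, 0, 0, 0, 0, 0.045, 0, -0.04, 0, 0, 0, 0, 0.045, 0, -0.07, 0, 0, 0, 0, 0.045, 0, -0.1, 0, 0, 0, 0, 0.045, 0, -0.125, 0, 0, 0, 0, 0.045, 0.005, -0.14, 0.01, 0, 0, 0, 0.045, 0.02, -0.147, 0.03, 0, 0, 0, 0.045, 0.034, -0.147, 0.06, 0, 0, 0, 0.045, 0.05, -0.147, 0.09, 0, 0, 0, 0.045, 0.068, -0.147, 0.12, 0, 0, 0, 0.045, 0.085, -0.147, 0.15, 0, 0, 0, 0.045, 0.1, -0.147, 0.18, 0, 0, 0, 0.045, 0.118, -0.147, 0.21, 0, 0, 0, 0.045, 0.135, -0.147, 0.24, 0, 0, 0, 0.045, 0.15, -0.147, 0.268, 0, 0, 0, 0.045, 0.164, -0.147, 0.292, 0, 0, 0, 0.045, 0.171, -0.147, 0.304, 0, 0, 0, 0.045, 0.173, -0.147, 0.307, 0, 0, 0, 0.045, 0.173, -0.147, 0.307, 0, 0, 0, 0.045, 0.173, -0.147, 0.307, 0, 0, 0]'

```text
time_s: 10.12
ee_pos: [0.6089, 0.296, 0.1995]
tcp_rot: [-0.707, -0.0, 0.0, 0.707]
wrist_force: [0.4, 0.0, -2.6]
width: 0.0527
```

```bash
python3 - <<'E'
from go import *
show([(.6095,.297,.0575)],jaw=np.pi/2)
E
```

```text
ee [0.6089 0.296  0.1995] w 0.0527 tilt [ 0.  0. -1.] jaw [-0.  1.  0.] q6 -1.19 F [ 0.4  0.  -2.6] t 10.1167
turn [-0.      0.0003  0.0002]
(0.6095, 0.297, 0.0575) [0.0005 0.142  0.0009]
```

Request:
carry_out --commands '[0.045, 0.001, 0.025, 0.001, 0, 0, 0, 0.045, 0.001, 0.05, 0.001, 0, 0, 0, 0.045, 0.001, 0.075, 0.001, 0, 0, 0, 0.045, 0.001, 0.095, 0.001, 0, 0, 0, 0.045, 0.001, 0.11, 0.001, 0, 0, 0, 0.045, 0.001, 0.122, 0.001, 0, 0, 0, 0.045, 0.001, 0.13, 0.001, 0, 0, 0, 0.045, 0.001, 0.136, 0.001, 0, 0, 0, 0.045, 0.001, 0.14, 0.001, 0, 0, 0, 0.045, 0.001, 0.142, 0.001, 0, 0, 0, 0.045, 0.001, 0.142, 0.001, 0, 0, 0]'

```text
time_s: 11.03
ee_pos: [0.6103, 0.2972, 0.0578]
tcp_rot: [-0.707, -0.0, -0.0, 0.707]
wrist_force: [0.1, -0.2, -2.7]
width: 0.0527
```

```bash
python3 - <<'E'
from go import *
show([(.6095,.297,.057)],jaw=np.pi/2)
for n in("side",):
    cv2.imwrite(f"pics/{n}6.png",cv2.resize(viewer.camera(n)["color"][90:230,240:420,::-1],None,fx=4,fy=4))
E
```

```text
ee [0.6103 0.2972 0.0578] w 0.0527 tilt [ 0.001  0.    -1.   ] jaw [-0.  1.  0.] q6 -1.19 F [ 0.1 -0.2 -2.7] t 11.0333
turn [-0.0002  0.0004  0.0008]
(0.6095, 0.297, 0.057) [-0.0008  0.0008 -0.0002]
```

View pics/side6.png

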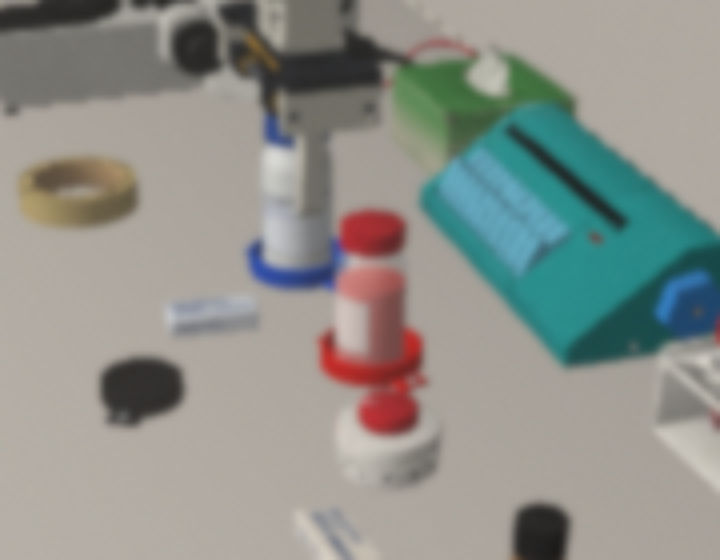

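The blue bottle is inside the blue cup, its base at about (298,262) in the crop. I'll lower it 1 mm, release, and go up.

Request:
carry_out --commands '[0.045, 0, 0.001, 0, 0, 0, 0, 0.045, 0, 0.001, 0, 0, 0, 0, 0.054, 0, 0.001, 0, 0, 0, 0, 0.06, 0, 0.001, 0, 0, 0, 0, 0.07, 0, 0.001, 0, 0, 0, 0, 0.085, 0, 0.001, 0, 0, 0, 0, 0.085, 0, 0.001, 0, 0, 0, 0, 0.085, 0, 0.001, 0, 0, 0, 0, 0.085, 0, -0.02, 0, 0, 0, 0, 0.085, 0, -0.04, 0, 0, 0, 0, 0.085, 0, -0.07, 0, 0, 0, 0, 0.085, 0, -0.11, 0, 0, 0, 0, 0.085, 0, -0.135, 0, 0, 0, 0, 0.085, 0, -0.142, 0, 0, 0, 0, 0.085, 0, -0.142, 0, 0, 0, 0]'

```text
time_s: 12.33
ee_pos: [0.612, 0.298, 0.2042]
tcp_rot: [-0.706, -0.003, -0.002, 0.708]
wrist_force: [-0.9, -0.8, -0.0]
width: 0.0849
```

```bash
python3 - <<'E'
from go import *
show([(.601,-.165,.2),(.601,-.165,.024)],jaw=np.pi/2)
cv2.imwrite(f"pics/side7.png",cv2.resize(viewer.camera("side")["color"][90:290,220:480,::-1],None,fx=3,fy=3))
E
```

```text
ee [0.612  0.298  0.2042] w 0.0849 tilt [ 0.007  0.003 -1.   ] jaw [-0.     1.     0.003] q6 -1.19 F [-0.9 -0.8 -0. ] t 12.3333
turn [-0.0028  0.0005  0.0071]
(0.601, -0.165, 0.2) [-0.0113  0.0029 -0.463 ]
(0.601, -0.165, 0.024) [-0.0125  0.1789 -0.4635]
```

View pics/side7.png

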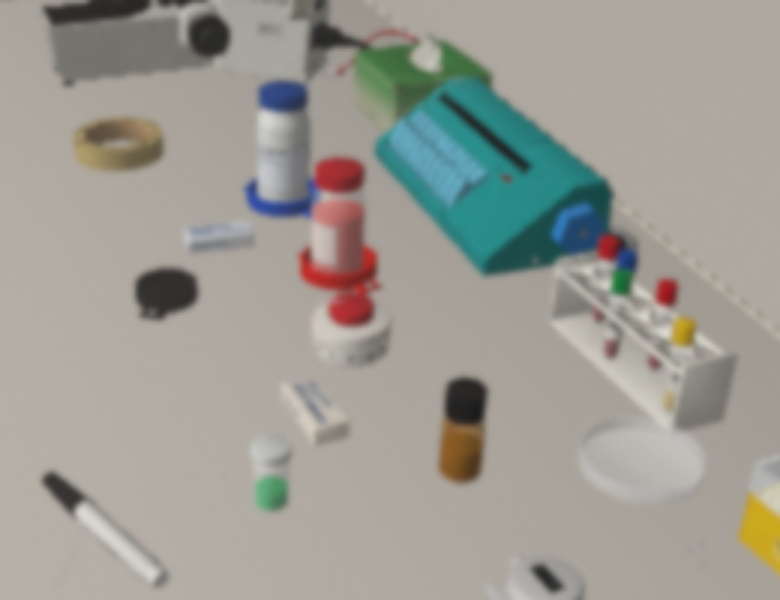

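The blue and red bottles stand upright in their cups, and the timer is undisturbed at (350,330) in the crop. Next is the oil bottle.

Request:
carry_out --commands '[0.06, 0, 0.003, -0.03, -0.003, 0, 0.007, 0.06, 0, 0.003, -0.065, -0.003, 0, 0.007, 0.06, 0, 0.003, -0.1, -0.003, 0, 0.007, 0.06, 0, 0.003, -0.135, -0.003, 0, 0.007, 0.06, -0.002, 0.003, -0.17, -0.003, 0, 0.007, 0.06, -0.003, 0.003, -0.205, -0.003, 0, 0.007, 0.06, -0.004, 0.003, -0.24, -0.003, 0, 0.007, 0.06, -0.006, 0.003, -0.275, -0.003, 0, 0.007, 0.06, -0.007, 0.003, -0.31, -0.003, 0, 0.007, 0.06, -0.008, 0.003, -0.345, -0.003, 0, 0.007, 0.06, -0.009, 0.003, -0.38, -0.003, 0, 0.007, 0.06, -0.01, 0.003, -0.415, -0.003, 0, 0.007, 0.06, -0.01, 0.003, -0.445, -0.003, 0, 0.007, 0.06, -0.011, 0.003, -0.464, -0.003, 0, 0.007, 0.06, -0.011, 0.003, -0.464, -0.003, 0, 0.007, 0.06, -0.011, 0.003, -0.464, -0.003, 0, 0.007]'

```text
time_s: 13.72
ee_pos: [0.5986, -0.167, 0.1947]
tcp_rot: [-0.707, 0.003, 0.002, 0.707]
wrist_force: [-0.0, 0.0, 0.3]
width: 0.0601
```

```bash
python3 - <<'E'
from go import *
c=viewer.camera("top"); print(onz(c,398.6,168.2,.072))
show([(.602,-.1655,.024)],jaw=np.pi/2)
E
```

```text
[ 0.60218829 -0.16607381]
ee [ 0.599  -0.166   0.1952] w 0.0603 tilt [-0.007  0.    -1.   ] jaw [0. 1. 0.] q6 -1.92 F [ 0.2 -0.2 -0.6] t 13.7667
turn [-0.     -0.0004 -0.007 ]
(0.602, -0.1655, 0.024) [0.0042 0.1711 0.0005]
```

Request:
carry_out --commands '[0.06, 0.003, 0.025, 0, 0, 0, -0.007, 0.06, 0.004, 0.05, 0, 0, 0, -0.007, 0.06, 0.004, 0.08, 0, 0, 0, -0.007, 0.06, 0.004, 0.105, 0, 0, 0, -0.007, 0.06, 0.004, 0.13, 0, 0, 0, -0.007, 0.06, 0.004, 0.15, 0, 0, 0, -0.007, 0.06, 0.004, 0.165, 0, 0, 0, -0.007, 0.06, 0.004, 0.171, 0, 0, 0, -0.007, 0.05, 0.004, 0.171, 0, 0, 0, -0.007, 0.042, 0.004, 0.171, 0, 0, 0, -0.007, 0.036, 0.004, 0.171, 0, 0, 0, -0.007, 0.032, 0.004, 0.171, 0, 0, 0, -0.007, 0.025, 0.004, 0.171, 0, 0, 0, -0.007, 0.025, 0.004, 0.171, 0, 0, 0, -0.007, 0.025, 0.004, 0.171, 0, 0, 0, -0.007, 0.025, 0.004, 0.171, 0, 0, 0, -0.007]' --force 12

```text
time_s: 15.1
ee_pos: [0.6028, -0.1663, 0.0255]
tcp_rot: [0.707, 0.001, 0.001, -0.707]
wrist_force: [0.2, 1.4, 5.8]
width: 0.0303
```

```bash
python3 - <<'E'
from go import *
show([(.4545,.137,.2),(.4545,.137,.03)],jaw=np.pi/2)
cv2.imwrite(f"pics/side8.png",cv2.resize(viewer.camera("side")["color"][90:290,220:480,::-1],None,fx=3,fy=3))
E
```

```text
ee [ 0.6028 -0.1663  0.0255] w 0.0303 tilt [ 0.002 -0.001 -1.   ] jaw [ 0.001  1.    -0.001] q6 -1.92 F [0.2 1.4 5.8] t 15.1
turn [ 0.0006 -0.0005  0.0021]
(0.4545, 0.137, 0.2) [-0.1481 -0.175   0.3032]
(0.4545, 0.137, 0.03) [-0.1484 -0.005   0.3033]
```

View pics/side8.png

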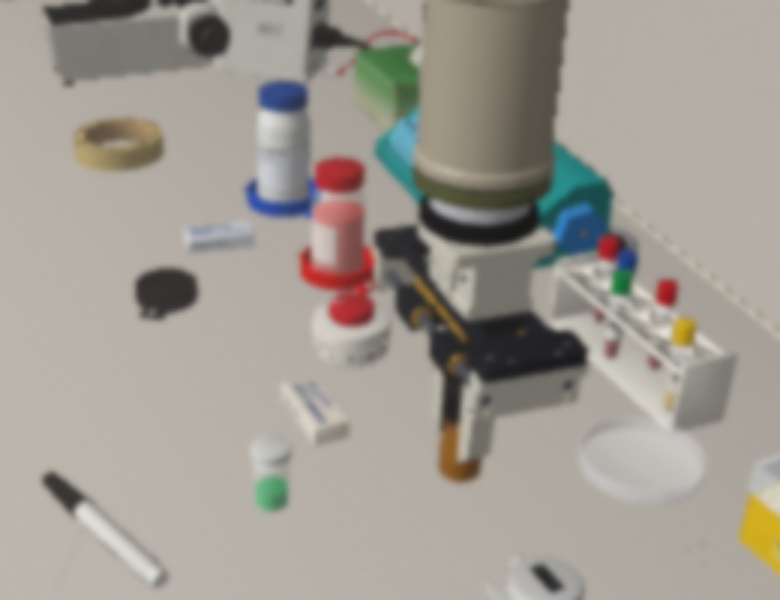

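The oil bottle is held upright between the fingers at (460,455) in the crop, with the opening at 30.3 mm. I'll lift and carry it to the black cup.

Request:
carry_out --commands '[0.025, 0, -0.015, 0, 0, 0, 0, 0.025, 0, -0.04, 0, 0, 0, 0, 0.025, 0, -0.07, 0, 0, 0, 0, 0.025, 0, -0.1, 0, 0, 0, 0, 0.025, -0.01, -0.12, 0.02, 0, 0, 0, 0.025, -0.02, -0.13, 0.045, 0, 0, 0, 0.025, -0.035, -0.13, 0.075, 0, 0, 0, 0.025, -0.05, -0.13, 0.105, 0, 0, 0, 0.025, -0.065, -0.13, 0.135, 0, 0, 0, 0.025, -0.08, -0.13, 0.165, 0, 0, 0, 0.025, -0.095, -0.13, 0.195, 0, 0, 0, 0.025, -0.11, -0.13, 0.225, 0, 0, 0, 0.025, -0.124, -0.13, 0.255, 0, 0, 0, 0.025, -0.137, -0.13, 0.28, 0, 0, 0, 0.025, -0.145, -0.13, 0.297, 0, 0, 0, 0.025, -0.148, -0.13, 0.303, 0, 0, 0, 0.025, -0.148, -0.13, 0.303, 0, 0, 0, 0.025, -0.148, -0.13, 0.303, 0, 0, 0]'

```text
time_s: 16.65
ee_pos: [0.4549, 0.1364, 0.1551]
tcp_rot: [0.707, 0.001, 0.001, -0.707]
wrist_force: [0.3, -0.3, -0.7]
width: 0.0306
```

```bash
python3 - <<'E'
from go import *
show([(.4545,.137,.0305)],jaw=np.pi/2)
E
```

```text
ee [0.4549 0.1364 0.1551] w 0.0306 tilt [ 0.002 -0.001 -1.   ] jaw [-0.     1.    -0.001] q6 -1.39 F [ 0.3 -0.3 -0.7] t 16.65
turn [0.0011 0.0001 0.0025]
(0.4545, 0.137, 0.0305) [-0.0007  0.1246  0.0007]
```

Request:
carry_out --commands '[0.025, 0, 0.025, 0.001, 0, 0, 0.002, 0.025, 0, 0.05, 0.001, 0, 0, 0.002, 0.025, 0, 0.075, 0.001, 0, 0, 0.002, 0.025, 0, 0.093, 0.001, 0, 0, 0.002, 0.025, 0, 0.107, 0.001, 0, 0, 0.002, 0.025, 0, 0.116, 0.001, 0, 0, 0.002, 0.025, 0, 0.122, 0.001, 0, 0, 0.002, 0.025, 0, 0.125, 0.001, 0, 0, 0.002, 0.025, 0, 0.125, 0.001, 0, 0, 0.002]'

```text
time_s: 17.4
ee_pos: [0.4557, 0.1368, 0.0302]
tcp_rot: [0.708, 0.0, 0.0, -0.707]
wrist_force: [0.2, -0.3, -0.0]
width: 0.0309
```

```bash
python3 - <<'E'
from go import *
show([(.4545,.137,.0297)],jaw=np.pi/2)
for n in("side",):
    cv2.imwrite(f"pics/{n}9.png",cv2.resize(viewer.camera(n)["color"][110:250,220:400,::-1],None,fx=4,fy=4))
E
```

```text
ee [0.4557 0.1368 0.0302] w 0.0309 tilt [ 0.001 -0.001 -1.   ] jaw [ 0.     1.    -0.001] q6 -1.38 F [ 0.2 -0.3 -0. ] t 17.4
turn [ 0.0013 -0.0004  0.0007]
(0.4545, 0.137, 0.0297) [-0.0012  0.0005  0.0002]
```

View pics/side9.png

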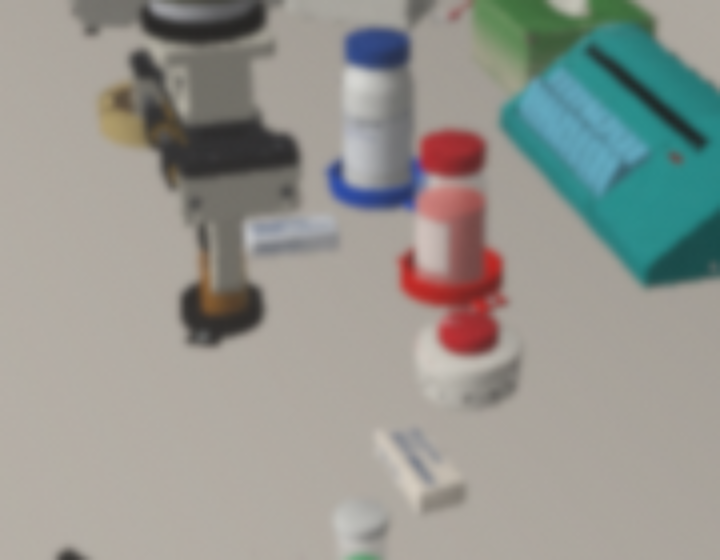

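The oil bottle is inside the black cup at about (222,300) in the crop. I'll release it gently and go up.

Request:
carry_out --commands '[0.025, -0.001, 0.001, 0, 0, 0, 0, 0.025, -0.001, 0.001, 0, 0, 0, 0, 0.032, -0.001, 0.001, 0, 0, 0, 0, 0.036, -0.001, 0.001, 0, 0, 0, 0, 0.042, -0.001, 0.001, 0, 0, 0, 0, 0.05, -0.001, 0.001, 0, 0, 0, 0, 0.06, -0.001, 0.001, 0, 0, 0, 0, 0.06, -0.001, 0.001, 0, 0, 0, 0, 0.06, -0.001, -0.015, 0, 0, 0, 0, 0.06, -0.001, -0.035, 0, 0, 0, 0, 0.06, -0.001, -0.065, 0, 0, 0, 0, 0.06, -0.001, -0.1, 0, 0, 0, 0, 0.06, -0.001, -0.13, 0, 0, 0, 0, 0.06, -0.001, -0.14, 0, 0, 0, 0, 0.06, -0.001, -0.14, 0, 0, 0, 0]'

```text
time_s: 18.7
ee_pos: [0.457, 0.1377, 0.1744]
tcp_rot: [-0.707, -0.003, -0.003, 0.707]
wrist_force: [0.7, 0.5, -0.8]
width: 0.0599
```

```bash
python3 - <<'E'
from go import *
show([(.465,-.160,.17),(.465,-.160,.019)],jaw=np.pi/2)
cv2.imwrite(f"pics/side10.png",cv2.resize(viewer.camera("side")["color"][90:290,220:480,::-1],None,fx=3,fy=3))
E
```

```text
ee [0.457  0.1377 0.1744] w 0.0599 tilt [ 0.008  0.    -1.   ] jaw [0. 1. 0.] q6 -1.38 F [ 0.7  0.5 -0.8] t 18.7
turn [-0.0002 -0.0002  0.0079]
(0.465, -0.16, 0.17) [ 0.008   0.0044 -0.2977]
(0.465, -0.16, 0.019) [ 0.0068  0.1554 -0.2977]
```

View pics/side10.png

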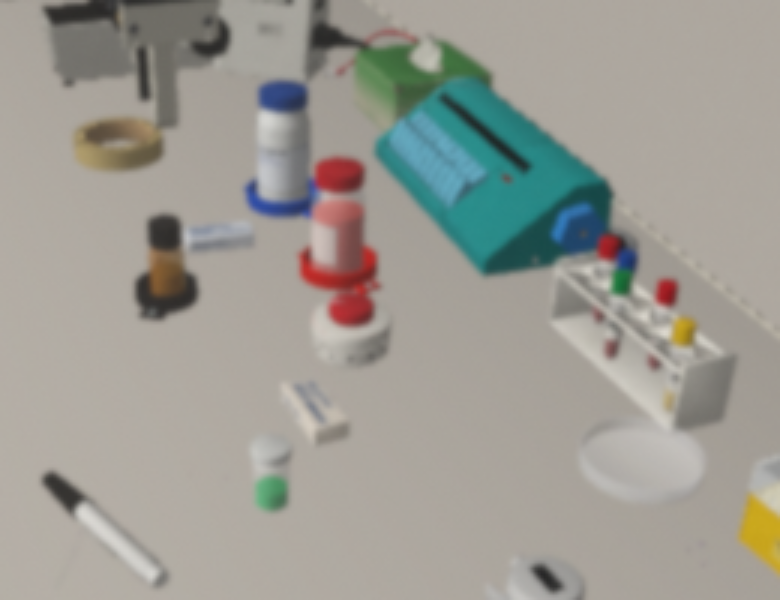

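The oil bottle stands upright in the black cup. The vial is last.

Request:
carry_out --commands '[0.055, 0.001, 0.004, -0.025, 0, 0, 0.008, 0.055, 0.002, 0.004, -0.055, 0, 0, 0.008, 0.055, 0.002, 0.004, -0.09, 0, 0, 0.008, 0.055, 0.003, 0.004, -0.125, 0, 0, 0.008, 0.055, 0.004, 0.004, -0.16, 0, 0, 0.008, 0.055, 0.005, 0.004, -0.195, 0, 0, 0.008, 0.055, 0.006, 0.004, -0.23, 0, 0, 0.008, 0.055, 0.007, 0.004, -0.26, 0, 0, 0.008, 0.055, 0.008, 0.004, -0.285, 0, 0, 0.008, 0.055, 0.008, 0.004, -0.298, 0, 0, 0.008, 0.055, 0.008, 0.004, -0.298, 0, 0, 0.008, 0.055, 0.008, 0.004, -0.298, 0, 0, 0.008]'

```text
time_s: 19.75
ee_pos: [0.4627, -0.1601, 0.1661]
tcp_rot: [-0.707, 0.003, 0.002, 0.708]
wrist_force: [0.3, -0.0, 0.7]
width: 0.0552
```

```bash
python3 - <<'E'
from go import *
show([(.465,-.160,.0195)],jaw=np.pi/2)
E
```

```text
ee [ 0.4627 -0.1601  0.1661] w 0.0552 tilt [-0.006  0.001 -1.   ] jaw [0.002 1.    0.001] q6 -2.01 F [ 0.3 -0.   0.7] t 19.75
turn [-0.0014 -0.0017 -0.0064]
(0.465, -0.16, 0.0195) [ 3.200e-03  1.466e-01 -1.000e-04]
```

Request:
carry_out --commands '[0.055, 0.003, 0.025, 0, 0, 0, -0.006, 0.055, 0.003, 0.05, 0, 0, 0, -0.006, 0.055, 0.003, 0.075, 0, 0, 0, -0.006, 0.055, 0.003, 0.1, 0, 0, 0, -0.006, 0.055, 0.003, 0.12, 0, 0, 0, -0.006, 0.055, 0.003, 0.135, 0, 0, 0, -0.006, 0.055, 0.003, 0.147, 0, 0, 0, -0.006, 0.055, 0.003, 0.147, 0, 0, 0, -0.006, 0.045, 0.003, 0.147, 0, 0, 0, -0.006, 0.038, 0.003, 0.147, 0, 0, 0, -0.006, 0.033, 0.003, 0.147, 0, 0, 0, -0.006, 0.029, 0.003, 0.147, 0, 0, 0, -0.006, 0.022, 0.003, 0.147, 0, 0, 0, -0.006, 0.022, 0.003, 0.147, 0, 0, 0, -0.006, 0.022, 0.003, 0.147, 0, 0, 0, -0.006, 0.022, 0.003, 0.147, 0, 0, 0, -0.006]' --force 10

```text
time_s: 21.08
ee_pos: [0.4656, -0.1603, 0.0201]
tcp_rot: [-0.707, 0.0, -0.001, 0.707]
wrist_force: [-0.9, 1.2, 6.7]
width: 0.027
```

```bash
python3 - <<'E'
from go import *
show([(.434,-.3115,.1),(.434,-.3115,.025)],jaw=np.pi/2)
cv2.imwrite(f"pics/side11.png",cv2.resize(viewer.camera("side")["color"][150:350,220:480,::-1],None,fx=3,fy=3))
E
```

```text
ee [ 0.4656 -0.1603  0.0201] w 0.027 tilt [ 0.001  0.001 -1.   ] jaw [0.002 1.    0.001] q6 -2.01 F [-0.9  1.2  6.7] t 21.0833
turn [-0.0008 -0.0019  0.0013]
(0.434, -0.3115, 0.1) [-0.0312 -0.0801 -0.1512]
(0.434, -0.3115, 0.025) [-0.0313 -0.0051 -0.1513]
```

View pics/side11.png

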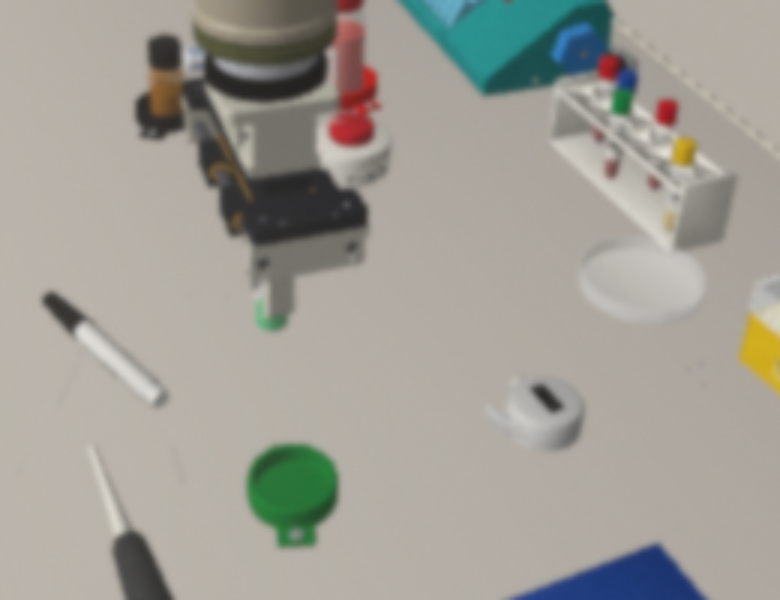

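The vial is gripped at (270,305) in the crop, with the opening at 27 mm. I'll lift and move it over the green cup.

Request:
carry_out --commands '[0.022, 0, -0.015, 0, 0, 0, 0, 0.022, 0, -0.035, 0, 0, 0, 0, 0.022, 0, -0.06, -0.005, 0, 0, 0, 0.022, -0.005, -0.08, -0.02, 0, 0, 0, 0.022, -0.009, -0.08, -0.045, 0, 0, 0, 0.022, -0.015, -0.08, -0.07, 0, 0, 0, 0.022, -0.02, -0.08, -0.095, 0, 0, 0, 0.022, -0.025, -0.08, -0.12, 0, 0, 0, 0.022, -0.029, -0.08, -0.14, 0, 0, 0, 0.022, -0.031, -0.08, -0.151, 0, 0, 0, 0.022, -0.031, -0.08, -0.151, 0, 0, 0, 0.022, -0.031, -0.08, -0.151, 0, 0, 0]'

```text
time_s: 22.13
ee_pos: [0.434, -0.3109, 0.0995]
tcp_rot: [-0.706, 0.001, -0.001, 0.708]
wrist_force: [-0.3, -0.2, -0.9]
width: 0.0272
```

```bash
python3 - <<'E'
from go import *
show([(.434,-.3115,.025)],jaw=np.pi/2)
E
```

```text
ee [ 0.434  -0.3109  0.0995] w 0.0272 tilt [ 0.001  0.002 -1.   ] jaw [0.003 1.    0.002] q6 -2.29 F [-0.3 -0.2 -0.9] t 22.1333
turn [-0.0017 -0.0031  0.0008]
(0.434, -0.3115, 0.025) [-0.      0.0745 -0.0007]
```

Request:
carry_out --commands '[0.022, 0, 0.02, -0.001, 0, 0, 0, 0.022, 0, 0.038, -0.001, 0, 0, 0, 0.022, 0, 0.052, -0.001, 0, 0, 0, 0.022, 0, 0.062, -0.001, 0, 0, 0, 0.022, 0, 0.069, -0.001, 0, 0, 0, 0.022, 0, 0.073, -0.001, 0, 0, 0, 0.022, 0, 0.075, -0.001, 0, 0, 0, 0.022, 0, 0.075, -0.001, 0, 0, 0]'

```text
time_s: 22.8
ee_pos: [0.4343, -0.3117, 0.0247]
tcp_rot: [-0.707, 0.001, -0.001, 0.708]
wrist_force: [-0.7, -0.3, -0.6]
width: 0.027
```

```bash
python3 - <<'E'
from go import *
show([(.434,-.3115,.024)],jaw=np.pi/2)
cv2.imwrite(f"pics/side12.png",cv2.resize(viewer.camera("side")["color"][200:340,220:400,::-1],None,fx=4,fy=4))
E
```

```text
ee [ 0.4343 -0.3117  0.0247] w 0.027 tilt [ 0.001  0.002 -1.   ] jaw [0.003 1.    0.002] q6 -2.29 F [-0.7 -0.3 -0.6] t 22.8
turn [-0.0016 -0.0028  0.001 ]
(0.434, -0.3115, 0.024) [-0.0003  0.0007  0.0002]
```

View pics/side12.png

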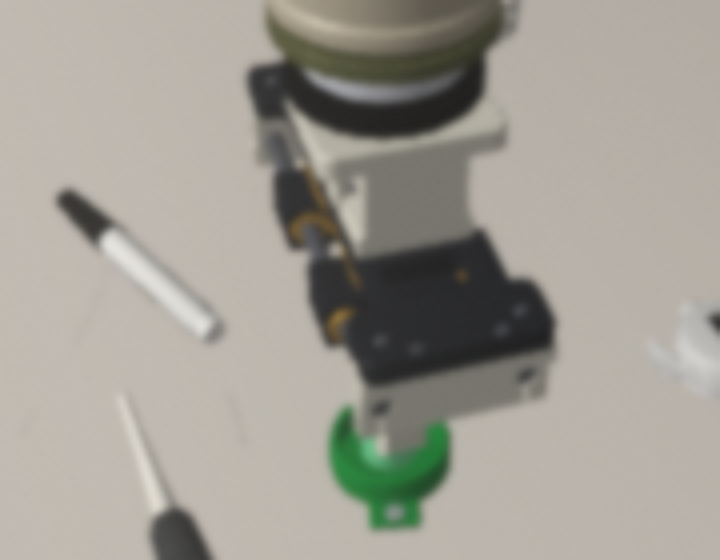

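The vial is inside the green cup, near (385,450) in the crop. I'll release it, go up, and move back so the view is clear.

Request:
carry_out --commands '[0.022, 0, 0.001, 0, 0, 0, 0, 0.022, 0, 0.001, 0, 0, 0, 0, 0.028, 0, 0.001, 0, 0, 0, 0, 0.032, 0, 0.001, 0, 0, 0, 0, 0.038, 0, 0.001, 0, 0, 0, 0, 0.045, 0, 0.001, 0, 0, 0, 0, 0.055, 0, 0.001, 0, 0, 0, 0, 0.055, 0, 0.001, 0, 0, 0, 0, 0.055, 0, -0.01, 0, 0, 0, 0, 0.055, 0, -0.03, 0, 0, 0, 0, 0.055, 0, -0.06, 0, 0, 0, 0, 0.055, 0, -0.1, 0, 0, 0, 0, 0.055, 0, -0.14, 0, 0, 0, 0, 0.055, 0, -0.17, -0.03, 0, 0, 0, 0.055, 0, -0.18, -0.07, 0, 0, 0, 0.055, 0, -0.18, -0.11, 0, 0, 0, 0.055, 0, -0.18, -0.15, 0, 0, 0, 0.055, 0, -0.18, -0.17, 0, 0, 0, 0.055, 0, -0.18, -0.17, 0, 0, 0, 0.055, 0, -0.18, -0.17, 0, 0, 0]'

```text
time_s: 24.52
ee_pos: [0.4332, -0.4829, 0.205]
tcp_rot: [-0.706, 0.001, -0.002, 0.708]
wrist_force: [0.8, 0.6, -0.3]
width: 0.0549
```

```bash
python3 - <<'E'
from go import *
show([])
c=viewer.camera("top"); cv2.imwrite("pics/top13.png",c["color"][:,:,::-1])
cv2.imwrite("pics/top13z.png",cv2.resize(c["color"][140:265,165:490,::-1],None,fx=2.4,fy=2.4,interpolation=cv2.INTER_CUBIC))
cv2.imwrite("pics/side13.png",cv2.resize(viewer.camera("side")["color"][90:340,220:480,::-1],None,fx=2.3,fy=2.3))
E
```

```text
ee [ 0.4332 -0.4829  0.205 ] w 0.0549 tilt [ 0.001  0.002 -1.   ] jaw [0.005 1.    0.002] q6 -2.49 F [ 0.8  0.6 -0.3] t 24.5167
```

View pics/top13z.png

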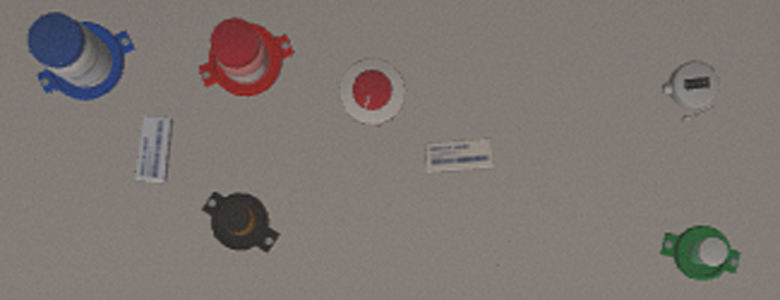

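View pics/side13.png

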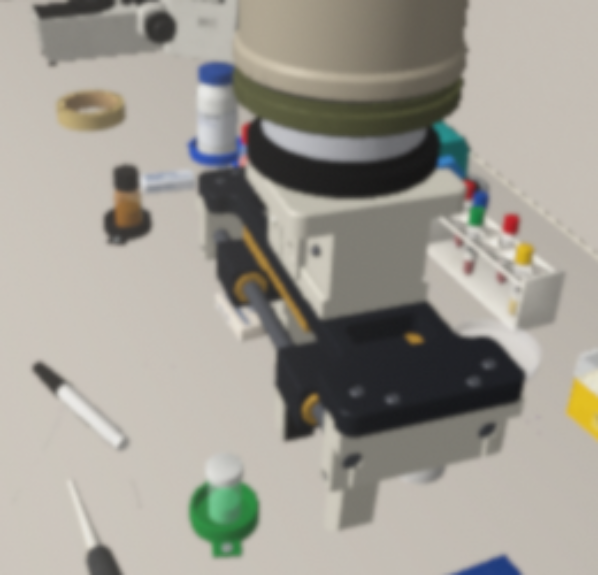

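All four stand upright in their cups in both views; the arm hides the red bottle in the side view only. I'll check the offsets from the cup centres and whether the timer and tally have moved.

```bash
python3 - <<'E'
from meas import *
c=viewer.camera("top"); im=c["color"]; old=cv2.imread("pics/top0.png")[:,:,::-1]
cups={"red":(.615,.1375),"blue":(.6095,.297),"black":(.4545,.137),"green":(.434,-.3115)}
# cap centres from pixel reads of the enlarged picture (2.4x) 
f=lambda u,v:(165+(u+.5)/2.4-.5,140+(v+.5)/2.4-.5)
for n,(u,v),z in [("red",(235.5,43.5),.106),("blue",(56,39.5),.122),("black",(237,218),.076),("green",(712.5,250),.052)]:
    w=onz(c,*f(u,v),z); print(n,w.round(4),"off mm",((w-cups[n])*1e3).round(1))
p,ax=blob(im,(461,244),"white",3,r=9); w=onz(c,*p,.052); print("vial mask",p,ax,w)
for n,(x,y) in {"timer":(320,179),"tally":(454,176)}.items():
    a=old[y-20:y+20,x-20:x+20]; b=im[y-24:y+24,x-24:x+24]
    r=cv2.matchTemplate(np.ascontiguousarray(b),np.ascontiguousarray(a),cv2.TM_CCOEFF_NORMED); print(n,"shift px",np.array(cv2.minMaxLoc(r)[3])-4,r.max())
E
```

```text
red [0.6131 0.136 ] off mm [-1.9 -1.5]
blue [0.6104 0.2957] off mm [ 0.9 -1.3]
black [0.4554 0.1329] off mm [ 0.9 -4.1]
green [ 0.4362 -0.3116] off mm [ 2.2 -0.1]
vial mask (461.63238525390625, 248.63917922973633) (1.0617619752883911, 2.9227139949798584) [ 0.42547594 -0.31164504]
timer shift px [0 0] 0.9924498
tally shift px [0 0] 0.9814788
```

The offsets are all within about 4 mm, and the timer and tally haven't shifted. The vial mask only caught a speck about 3 px long, so I'm ignoring it. Handing in.

```bash
python3 - <<'E'
from plant import ticket
print(ticket.hand_in())
E
```

```text
the job is handed in; nothing more can be done
None
```

All four containers are standing upright in the cups of their colours, and I handed the job in at about 25 s. No verdict was reported.

**How it was done:** I gripped each one from above, lowered it to about a millimetre above the cup floor, let go and lifted straight up. At hand-in the gripper was clear of everything.

**Position checks:** in the last top view I estimated these offsets of the containers from their cup centres, against the 12 mm allowed:

| Container | Offset (mm) |
|---|---|
| Red bottle | 2.4 |
| Blue bottle | 1.6 |
| Oil bottle | 4.2 |
| Vial | 2.2 |

The timer and the tally counter showed no shift in the image.

**Weaker or failed checks:**
- The oil bottle's black cap is hard to tell from the black cup, so its 4.2 mm is rough. The gripper itself released it within 1–2 mm of the cup centre.
- The automatic mask for the vial failed twice. At the start it caught a small box, and at the end a speck a few pixels across. I read the vial's position from enlarged pictures instead.
- The arm hid the red bottle in the final side view. It stood upright in an earlier side view and in the final top view.

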